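# Uncover the hatch bracket and hold the turning bolt head

### The job

A nut runner in front of the hatch bracket is dragging its bolt round. Lift the loose dust cover off the top of the bracket and lay it, flat and knob up, in the middle of the mat without dropping it, then reach down into the gap behind the bracket, grip the hidden head of the bolt that the runner is on, and hold it from turning. Finish still gripping that head, after it has stood still for two seconds, without letting go; do not lean on the bracket, and leave the jar, screwdriver, tub, calculator and phone where they are.

Things in the scene. Friction and masses are not known exactly. Their poses are not given: they have to be found in the camera images.
- bracket: fixed steel fixture on a base plate 100 x 250 x 10 mm (x from -32 to 68 mm). Origin on the table below the back face of the bracket plate; x into the gap, away from the robot, y along the plate, yaw within 0.25 rad of 0. Plate: x -8 to 0 mm, y +-115 mm, top at z = 115 mm. Two equal bolts cross it at y = +-55 mm, along x at z = 80 mm; the runner may be on either. Bracket and mat may swap sides
- gap (a point): middle of the mouth of the gap behind the bracket plate, at z = 115 mm, axes as the bracket's. The gap is 44 mm wide (22 mm either way along x), 230 mm long, open at both ends and, once uncovered, at the top. Behind it stands a frame plate 8 mm thick, top also at 115 mm, with windows from z = 50 to 107 mm
- runner: nut runner, a grey cylinder 42 mm thick reaching 170 mm from the bracket plate towards the robot, on a stand, axis at z = 80 mm, fixed. Origin on the table surface below the point where the axis of the bolt it turns meets the back face of the bracket plate; axes parallel to the bracket's
- tight_bolt: the other bolt with a plain nut in front, fixed, not to be held. Origin on the table surface below the point where its axis meets the back face of the bracket plate; axes parallel to the bracket's
- bolt_head (a point): centre of the dark steel hexagon head of the driven bolt, in the gap, 15 mm behind the plate's back face (bracket's +x), 80 mm above the table and 35 mm below the bracket's top. 24 mm across flats, 27.7 across corners, 14 mm thick along x (8 to 22 mm behind the plate, on a bush 30 mm across). Its x axis is the bolt's axis
- bolt (a joint): turn of the driven bolt about the bracket's +x (rad). At 0 and every further pi/3 two flats face +-y. The runner turns it steadily in the positive direction at about 0.1 rad/s with about 0.3 N m. Gripped along the bracket's y with 40 to 80 N it may turn for some seconds until flats lie against the pads, then stands still
- cover: loose white dust cover, about 200 g, resting over the gap. Origin: middle of its lips' underside, z up; starts at z = 103 mm, 3 mm when on the mat. Plate 66 (x) x 220 (y) x 5 mm, z 12 to 17 mm; two lips 38 (x) x 14 (y) x 12 mm under it at y = +-95 mm hang in the gap; knob on its middle: block 50 (x) x 14 (y) mm, z 17 to 47 mm, gripped across y
- mat: flat rectangular green mat fixed on the table, 180 (x) x 260 (y) x 3 mm; origin in the middle of its underside, axes along its sides, yaw within 0.25 rad of 0
- jar: small amber screw-top jar, 56 mm across, 65 mm tall, standing between the bracket and the mat, farther out, loose; origin under its middle; leave alone
- screwdriver: 160 mm screwdriver lying between the bracket and the mat, loose; origin under its middle; leave alone
- tub: white lidded tub, 90 mm across, 100 mm tall, on the left, loose; origin under its middle; leave alone
- calculator: black calculator, 150 x 90 x 19 mm, on the left, loose; origin under its middle; leave alone
- phone: black phone, 150 x 72 x 9 mm, on the right, loose; origin under its middle; leave alone
Things that resemble listed ones, but are neither listed nor needed, are in the scene too. Several things have the shape of the runner; the one meant has the colours described above. Leave any green look-alike of the cover alone.

How it is judged:
On the way, in this order (a step that is already met when the one before it is completed fails the run):
1. the cover lies flat and released on the middle of the mat (x of cover in the frame of mat between -0.06 and 0.06 m and y of cover in the frame of mat between -0.06 and 0.06 m and height (world z) of cover below 0.01 m and angle between cover's own z axis and vertical below 0.1 rad and linear speed of cover below 0.02 m/s and contact force between the fingers and cover below 0.1 N), for 0.2 s.
2. the fingers grip the driven bolt head and it stands still for two seconds (contact force between the fingers and bolt above 10 N and velocity of joint bolt between -0.02 and 0.02 rad/s and distance between the grasp point and bolt_head below 0.035 m), for 2 s.
At the end, for the whole second after the job is handed in: The cover lies flat on the mat, released and at rest, its middle within 60 mm of the mat's middle along both sides of the mat; the fingers are still gripping the driven bolt head (over 10 N, TCP within 35 mm of the head's centre) and the bolt does not turn (under 0.02 rad/s) (all of step 1 and all of step 2); the arm keeps its last pose, push and grip.
It fails at once if the cover is dropped (linear speed of cover above 0.9 m/s and contact force between the fingers and cover below 0.1 N).
It fails at once if the arm leans hard on the bracket (over 30 N) (contact force between the arm and bracket above 30 N).
It fails at once if a bystander is moved more than 50 mm (distance of any of jar, screwdriver, tub, calculator, phone from where it was at the start of the episode above 0.05 m).
It also fails if it takes over 58 s, if anything falls off the work surface, if the arm or the gripper's body presses on something with over 40 N, if the wrist force passes 120 N, or if a joint passes its speed limit or range.

### The arm

A 6-joint arm with a two-finger parallel gripper is mounted at the origin on the work surface. World frame = base frame: x ahead of the robot, y to its left, z up, the work surface at z = 0. Lengths are in m, angles in rad, forces in N, time in s.
With the tool pointing down it reaches from about 0.35 to 0.775 m from the base axis. Payload 7.3 kg.
Tool frame: the origin (TCP) lies between the finger pads, 19 mm behind the fingertips; this is the grasp point; z points along the fingers, y is the line along which they close (so a half turn about z gives the same grasp; the last joint's range is limited). The gripper opens to 92 mm and grips with 3 to 60 N. Pads are 19 mm wide; open, the fingers measure 130 mm over their backs; the gripper's body (75 mm by 190 mm) begins 47 mm behind the grasp point.
Start: joints at [-1.41, 0.342, 1.524, -0, 1.275, -0.146], TCP at [0.159, -0.5, 0.246] pointing down, gripper open.
Joint ranges: [-2.53, 2.53], [-0.77, 2.02], [0.04, 2.7], [-1, 4.14], [0.28, 2.66], [-3.11, 3.11]. Speed limits (rad/s): [2.57, 2.57, 3.14, 3.14, 3.14, 3.14].

### API

Orientations are given as [roll, pitch, yaw] about the fixed x, y, z axes, in that order (R = Rz(yaw) Ry(pitch) Rx(roll)).
In Python, from cell import robot, read_camera, camera_params, nets gives the robot as it stands. The module is installed in compiled form; this text tells all that it offers.
- The arm moves only by the tool step_arm, never from a script. Its argument "steps" is a list of rows, each an object of numbers: "x", "y", "z": the shift along the tool's x, y, z as a fraction of full scale; "rx", "ry", "rz": the turn, a rotation vector about the tool's x, y, z as a fraction of full scale; "claw": the opening, from -1 (shut) to 1 (fully open). In form: [{"x": .., "y": .., "z": .., "rx": .., "ry": .., "rz": .., "claw": ..}, ...]. A call has 1 to 12 rows; each row is the pose to reach, as a shift and turn from the pose commanded when the call began, along the tool's axes at that moment; what a row does not reach only later rows make up. Full scale, the value 1, is 750 mm for a shift and pi/4 rad for a turn. A row lasts 1/12 s, in which the tool goes at most 41.7 mm and 7.16 degrees, less where a joint would pass 70% of its speed; a pose out of reach is approached as far as the arm can. A call with a number of a shift or a turn outside -1 to 1 is refused whole. A call with a gripper value outside its range is refused whole. The fingers move at their own pace and stop on an object; "squeeze" is the grip in N (left out, the last holds). Time passes only in rows, so rows that repeat a pose let the fingers close. It gives the time, the measured TCP pose, the force, the opening and the grip force at its end, in the units of the state.
- robot.observe(): the state, without advancing time (a new reading comes with each control period).
- read_camera(name): name is "side" or "top" or "wrist"; returns (picture, depth): 480x640x3 uint8, blue, green, red; 480x640 float32, m along the optical axis (not along the pixel's ray), 0 where there is no reading.
- camera_params(name): a dict with "fx", "fy", "cx", "cy" (pixels), "R" (3x3) and "t" (3): a world point X has camera coordinates R X + t; the wrist camera has in their place "hand_eye" (4x4, takes a point from camera to tool coordinates, whose origin is the TCP and whose axes are the flange's). Camera axes: x right, y down, z forward; pixel columns grow to the right and rows downward; lengths in m; the calibration is good to about 2 mm. A picture is of the moment at which its call begins: read the wrist's pose just before it. camera_params takes no time and is no camera call.
- robot.hand_in(): hands the job in; it is judged then, once.
Trained networks look in the newest picture that a camera, given by its name, has taken for a name from the list of things; names that differ only in an ending like _2 or _b are one class to them, and where a whole thing is asked for, a point or a joint stands for the part that bears it (a point fixed in the world has none). Each returns a list of dicts, best first, with "conf" (0 to 1); they miss things now and then, are a little off and sometimes report something else, mostly with a low value. They report only what shows in the picture. A call takes as long as a camera call. They do not tell look-alikes from the thing itself.
- nets.masks_of(camera, query): "region" (480x640 bool, what is visible of it) and "box" ([left, top, right, bottom] in pixels, round what is visible of it).
- nets.landmark_of(camera, query): "pixel" ([row, column] in pixels: a listed point, or the origin of a listed thing).
The state is a dict: "time": time; "qpos": joint angles; "qvel": joint speeds; "joint_efforts": joint torques, N m; "tool_pos": TCP position; "tool_rot": TCP orientation; "contact_force": force on the tool from outside, world axes, zero at the start; "torque": the same for the moment, N m; "opening": finger opening in m; "grip_force": force on a finger pad.
Only numpy, scipy, OpenCV 4.12 (cv2) and the standard library are available. Lean on these libraries where they do the work, as an engineer would, in place of code of your own. Each camera call takes 0.05 s, during which the arm holds its last target. There are 200 camera calls.

## Working session

There is one attempt and no reset: what is moved stays moved. The work goes in short steps, Python scripts to look and compute and a tool call to move; the robot and the scene stay as the last step left them, time stands still between calls to the robot, and variables do not carry over. Pictures are saved under pics/ and viewed, at most 10 in all, crops included, and the job is handed in when it is done.

Besides the shell and the picture viewer there is one more tool, called as name(argument=value, ...) on one line, values as JSON. step_arm: Moves the arm, as the interface text tells. Its arguments: {"type":"object","properties":{"steps":{"type":"array","items":{"type":"object","properties":{"x":{"type":"number","minimum":-1,"maximum":1},"y":{"type":"number","minimum":-1,"maximum":1},"z":{"type":"number","minimum":-1,"maximum":1},"rx":{"type":"number","minimum":-1,"maximum":1},"ry":{"type":"number","minimum":-1,"maximum":1},"rz":{"type":"number","minimum":-1,"maximum":1},"claw":{"type":"number"}}}},"squeeze":{"type":"number"}},"required":["steps"]}

```bash
mkdir -p pics
cat > h.py <<'E'
import numpy as np, cv2
from scipy.spatial.transform import Rotation as Rn
from cell import robot, read_camera, camera_params, nets
def T_tool():
    s=robot.observe(); T=np.eye(4); T[:3,:3]=Rn.from_euler('xyz',s['tool_rot']).as_matrix(); T[:3,3]=s['tool_pos']; return T
def cam2world(name,T=None):
    p=camera_params(name)
    M=np.eye(4)
    if name=='wrist': return T@np.array(p['hand_eye'])
    M[:3,:3]=p['R'];M[:3,3]=np.ravel(p['t']); return np.linalg.inv(M)
def cloud(name,depth,T=None):
    p=camera_params(name);v,u=np.mgrid[:480,:640]
    P=np.stack([(u-p['cx'])/p['fx']*depth,(v-p['cy'])/p['fy']*depth,depth],-1)
    M=cam2world(name,T); W=P@M[:3,:3].T+M[:3,3]; W[depth<=0]=np.nan; return W
def ray(name,row,col,z,T=None):
    p=camera_params(name);M=cam2world(name,T)
    d=M[:3,:3]@[(col-p['cx'])/p['fx'],(row-p['cy'])/p['fy'],1]; o=M[:3,3]
    return o+d*(z-o[2])/d[2]
E
python3 - <<'E'
from h import *
s=robot.observe(); print(s)
for c in ['top','side']:
    im,d=read_camera(c); cv2.imwrite(f'pics/{c}0.png',im); W=cloud(c,d); np.save(f'{c}0.npy',W)
    print(c,cam2world(c)[:3,3].round(3))
    for q in ['bracket','runner','cover','mat','tight_bolt','jar','screwdriver','tub','calculator','phone']:
        for r in nets.masks_of(c,q)[:3]:
            P=W[r['region']]; print(q,round(r['conf'],2),np.round(r['box']).astype(int),np.nanmedian(P,0).round(3),np.nanmax(P[:,2]).round(3))
print(robot.observe()['time'])
E
```

```text
{'time': 0.0, 'qpos': array([-1.41001470e+00,  3.42719591e-01,  1.52496299e+00, -2.46699731e-05,
        1.27541113e+00, -1.46042862e-01]), 'qvel': array([ 0.0008076 , -0.00101687, -0.00034373, -0.00077162,  0.00026218,
        0.00016043]), 'joint_efforts': array([-1.05420484e-03, -4.31246889e+01, -2.44221032e+01,  7.18700350e-02,
        5.59714402e-02, -9.08554171e-05]), 'tool_pos': array([ 0.15850213, -0.50012493,  0.24486543]), 'tool_rot': array([-3.14010414e+00, -1.95101217e-04,  3.06831544e-01]), 'contact_force': array([0.1018751 , 0.20523982, 0.0367854 ]), 'torque': array([ 0.03133175,  0.00129859, -0.04015474]), 'grip_force': 0.0, 'opening': 0.09175667575875594}
top [0.394 0.043 1.247]
bracket 0.97 [204 212 304 251] [0.566 0.178 0.011] 0.121
runner 0.95 [251 303 286 383] [0.291 0.153 0.094] 0.107
runner 0.6 [207 223 243 295] [0.491 0.273 0.093] 0.105
runner 0.6 [338 235 346 293] [ 0.473 -0.008  0.021] 0.032
cover 0.92 [200 192 300 235] [0.602 0.208 0.119] 0.153
cover 0.72 [349 327 435 357] [ 0.311 -0.136  0.017] 0.053
cover 0.42 [207 211 304 252] [0.566 0.178 0.011] 0.117
ma
[... 767 characters left out ...]
 0.103
cover 0.73 [200 243 313 329] [0.572 0.237 0.047] 0.508
cover 0.66 [200 231 300 284] [0.598 0.222 0.118] 0.152
cover 0.55 [412 268 447 292] [ 0.306 -0.059  0.015] 0.02
mat 0.75 [318 194 420 262] [ 0.559 -0.181  0.001] 0.008
tight_bolt 0.74 [319 252 377 279] [ 0.466 -0.002  0.017] 0.028
jar 0.74 [184 377 277 445] [0.398 0.481 0.016] 0.023
jar 0.63 [280 212 299 242] [ 0.694 -0.009  0.051] 0.067
screwdriver 0.76 [320 250 375 277] [ 0.47  -0.002  0.016] 0.028
tub 0.73 [146 318 185 375] [0.578 0.487 0.098] 0.103
calculator 0.94 [183 373 275 444] [0.398 0.481 0.016] 0.023
calculator 0.74 [238 282 295 350] [0.473 0.297 0.08 ] 0.103
phone 0.48 [496 206 513 224] [ 0.303 -0.457  0.007] 0.012
1.1
```

Run:
```python
from h import *
im=cv2.imread('pics/top0.png')[150:400,110:480]
cv2.imwrite('pics/top0c.png',cv2.resize(im,None,fx=2.1,fy=2.1,interpolation=cv2.INTER_CUBIC))
W=np.load('top0.npy'); 
def rect(m,name):
    P=W[m]; P=P[~np.isnan(P[:,0])]; r=cv2.minAreaRect((P[:,:2]*1000).astype(np.float32)); print(name,np.round(r[0],1),np.round(r[1],1),round(r[2],2),len(P),P[:,2].mean().round(4))
x,y,z=W[...,0],W[...,1],W[...,2]
def big(m):
    n,l,s,_=cv2.connectedComponentsWithStats(m.astype(np.uint8)); return l==1+np.argmax(s[1:,4])
reg=(x>.5)&(x<.7)&(y>.05)&(y<.36)
rect(big(reg&(z>.114)&(z<.127)|(reg&(z>.127))),'coverplate')
rect(big(reg&(z>.14)),'knob')
im0=cv2.imread('pics/top0.png'); hsv=cv2.cvtColor(im0,cv2.COLOR_BGR2HSV)
g=(hsv[...,0]>35)&(hsv[...,0]<90)&(hsv[...,1]>60)&(x>.4)&(x<.72)&(y<-.02)&(z<.012)
rect(big(g),'mat')
```

```text
coverplate [602.3 208.2] [227.  67.] 81.27 2558 0.1209
knob [602.8 211.2] [14.7 49.8] 80.45 138 0.1482
mat [ 564.4 -194.9] [184. 264.] 3.09 7016 0.0023
```

View pics/top0c.png

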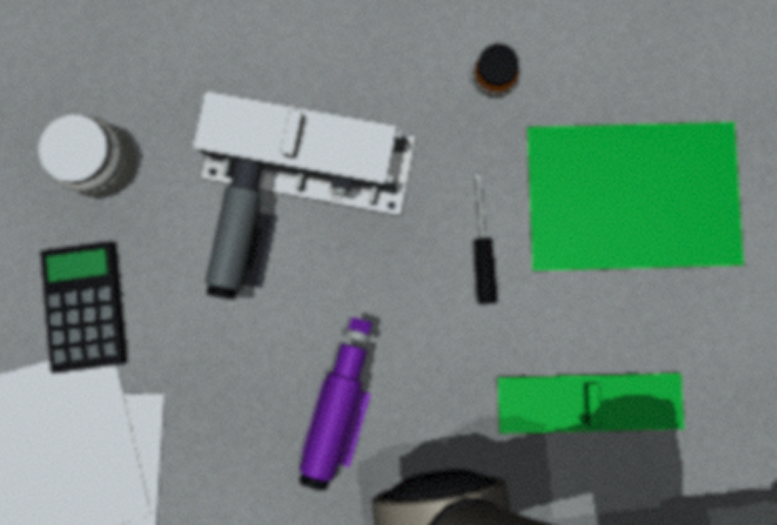

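The grey runner at crop (235,230) meets the bracket's left bolt (+y). The purple one at (340,400) stands free and is the look-alike. The white cover, knob at crop (293,132), sits on the bracket, and its green look-alike is at (590,402). The mat is at (635,195). So the targets are the grey runner, the white cover and the upper-right mat.

```bash
cat >> h.py <<'E'
def go(x,y,z,yaw):
    T=T_tool(); R=Rn.from_euler('xyz',[np.pi,0,yaw]).as_matrix()
    d=T[:3,:3].T@(np.array([x,y,z])-T[:3,3])/.75
    r=Rn.from_matrix(T[:3,:3].T@R).as_rotvec()/(np.pi/4)
    s=robot.observe(); print('t',round(s['time'],2),'pos',s['tool_pos'].round(4),s['tool_rot'].round(4),'shift',d.round(4),'rot',r.round(4),'open',round(s['opening'],4),'grip',round(s['grip_force'],1),s['contact_force'].round(1))
E
python3 -c "
from h import *
go(.602,.209,.30,-.155); print(camera_params('wrist'))"
```

```text
t 1.1 pos [ 0.1586 -0.5005  0.2455] [ 3.1415 -0.      0.3068] shift [ 0.8493 -0.7232 -0.0727] rot [ 1.00e-04 -0.00e+00  5.88e-01] open 0.0918 grip 0.0 [-0.6 -0.5  0.2]
{'fx': 406.7377739360482, 'fy': 406.7377739360482, 'cx': 317.3607724609246, 'cy': 242.1350562295625, 'hand_eye': array([[ 8.50589795e-04, -9.61853555e-01, -2.73563548e-01,
         7.36070129e-02],
       [ 9.99999627e-01,  7.77962336e-04,  3.73966636e-04,
         5.70442706e-04],
       [-1.46879001e-04, -2.73563764e-01,  9.61853859e-01,
        -1.39234654e-01],
       [ 0.00000000e+00,  0.00000000e+00,  0.00000000e+00,
         1.00000000e+00]])}
```

step_arm(steps=[{"x": 0.849, "y": -0.723, "z": -0.073, "rz": 0.588, "claw": 1}, {"x": 0.849, "y": -0.723, "z": -0.073, "rz": 0.588, "claw": 1}, {"x": 0.849, "y": -0.723, "z": -0.073, "rz": 0.588, "claw": 1}, {"x": 0.849, "y": -0.723, "z": -0.073, "rz": 0.588, "claw": 1}, {"x": 0.849, "y": -0.723, "z": -0.073, "rz": 0.588, "claw": 1}, {"x": 0.849, "y": -0.723, "z": -0.073, "rz": 0.588, "claw": 1}, {"x": 0.849, "y": -0.723, "z": -0.073, "rz": 0.588, "claw": 1}, {"x": 0.849, "y": -0.723, "z": -0.073, "rz": 0.588, "claw": 1}, {"x": 0.849, "y": -0.723, "z": -0.073, "rz": 0.588, "claw": 1}, {"x": 0.849, "y": -0.723, "z": -0.073, "rz": 0.588, "claw": 1}, {"x": 0.849, "y": -0.723, "z": -0.073, "rz": 0.588, "claw": 1}, {"x": 0.849, "y": -0.723, "z": -0.073, "rz": 0.588, "claw": 1}])

```text
$.steps[0]: bad value
```

```bash
python3 -c "
from h import *
go(.602,.209,.30,-.155)"
```

```text
t 1.1 pos [ 0.1586 -0.5005  0.2455] [ 3.1415 -0.      0.3068] shift [ 0.8493 -0.7232 -0.0727] rot [ 1.00e-04 -0.00e+00  5.88e-01] open 0.0918 grip 0.0 [-0.6 -0.5  0.2]
```

step_arm(steps=[{"x": 0.849, "y": -0.723, "z": -0.073, "rx": 0, "ry": 0, "rz": 0.588, "claw": 1}, {"x": 0.849, "y": -0.723, "z": -0.073, "rx": 0, "ry": 0, "rz": 0.588, "claw": 1}, {"x": 0.849, "y": -0.723, "z": -0.073, "rx": 0, "ry": 0, "rz": 0.588, "claw": 1}, {"x": 0.849, "y": -0.723, "z": -0.073, "rx": 0, "ry": 0, "rz": 0.588, "claw": 1}, {"x": 0.849, "y": -0.723, "z": -0.073, "rx": 0, "ry": 0, "rz": 0.588, "claw": 1}, {"x": 0.849, "y": -0.723, "z": -0.073, "rx": 0, "ry": 0, "rz": 0.588, "claw": 1}, {"x": 0.849, "y": -0.723, "z": -0.073, "rx": 0, "ry": 0, "rz": 0.588, "claw": 1}, {"x": 0.849, "y": -0.723, "z": -0.073, "rx": 0, "ry": 0, "rz": 0.588, "claw": 1}, {"x": 0.849, "y": -0.723, "z": -0.073, "rx": 0, "ry": 0, "rz": 0.588, "claw": 1}, {"x": 0.849, "y": -0.723, "z": -0.073, "rx": 0, "ry": 0, "rz": 0.588, "claw": 1}, {"x": 0.849, "y": -0.723, "z": -0.073, "rx": 0, "ry": 0, "rz": 0.588, "claw": 1}, {"x": 0.849, "y": -0.723, "z": -0.073, "rx": 0, "ry": 0, "rz": 0.588, "claw": 1}])

```text
time: 2.1
tool_pos: [0.422, -0.0782, 0.2785]
tool_rot: [3.141, -0.001, -0.155]
contact_force: [1.0, -1.0, 0.3]
opening: 0.0917
grip_force: 0.0
```

```bash
python3 -c "
from h import *
go(.602,.209,.30,-.155)"
```

```text
t 2.1 pos [ 0.422  -0.0782  0.2785] [ 3.1412e+00 -9.0000e-04 -1.5510e-01] shift [ 0.178  -0.4153 -0.0287] rot [ 0.0005 -0.0012 -0.0001] open 0.0917 grip 0.0 [ 1.  -1.   0.3]
```

step_arm(steps=[{"x": 0.178, "y": -0.415, "z": -0.028, "rx": 0, "ry": 0, "rz": 0, "claw": 1}, {"x": 0.178, "y": -0.415, "z": -0.028, "rx": 0, "ry": 0, "rz": 0, "claw": 1}, {"x": 0.178, "y": -0.415, "z": -0.028, "rx": 0, "ry": 0, "rz": 0, "claw": 1}, {"x": 0.178, "y": -0.415, "z": -0.028, "rx": 0, "ry": 0, "rz": 0, "claw": 1}, {"x": 0.178, "y": -0.415, "z": -0.028, "rx": 0, "ry": 0, "rz": 0, "claw": 1}, {"x": 0.178, "y": -0.415, "z": -0.028, "rx": 0, "ry": 0, "rz": 0, "claw": 1}, {"x": 0.178, "y": -0.415, "z": -0.028, "rx": 0, "ry": 0, "rz": 0, "claw": 1}, {"x": 0.178, "y": -0.415, "z": -0.028, "rx": 0, "ry": 0, "rz": 0, "claw": 1}, {"x": 0.178, "y": -0.415, "z": -0.028, "rx": 0, "ry": 0, "rz": 0, "claw": 1}, {"x": 0.178, "y": -0.415, "z": -0.028, "rx": 0, "ry": 0, "rz": 0, "claw": 1}, {"x": 0.178, "y": -0.415, "z": -0.028, "rx": 0, "ry": 0, "rz": 0, "claw": 1}])

```text
time: 3.02
tool_pos: [0.601, 0.2066, 0.2982]
tool_rot: [3.141, 0.001, -0.154]
contact_force: [-0.9, -0.5, 0.1]
opening: 0.0919
grip_force: 0.0
```

Run:
```python
from h import *
T=T_tool(); im,d=read_camera('wrist'); cv2.imwrite('pics/w1.png',im); W=cloud('wrist',d,T)
z=W[...,2]
def rect(m):
    n,l,s,_=cv2.connectedComponentsWithStats(m.astype(np.uint8)); P=W[l==1+np.argmax(s[1:,4])]
    r=cv2.minAreaRect((P[:,:2]*1000).astype(np.float32)); print(np.round(r[0],1),np.round(r[1],1),round(r[2],2),len(P),np.median(P[:,2]).round(4))
ins=np.hypot(W[...,0]-.602,W[...,1]-.209)<.06
rect((z>.143)&(z<.156)&ins); rect((z>.114)&(z<.126))
go(.602,.209,.14,-.155)
```

```text
[602.6 210.6] [14. 50.] 81.31 1301 0.1499
[602.  208.4] [230.3  66.3] 81.19 20991 0.1201
t 3.07 pos [0.6008 0.2059 0.2987] [ 3.1407e+00  7.0000e-04 -1.5540e-01] shift [ 0.0011 -0.0045  0.2117] rot [ 0.0011  0.0009 -0.0005] open 0.0919 grip 0.0 [-0.7 -0.5 -0.6]
```

View pics/w1.png

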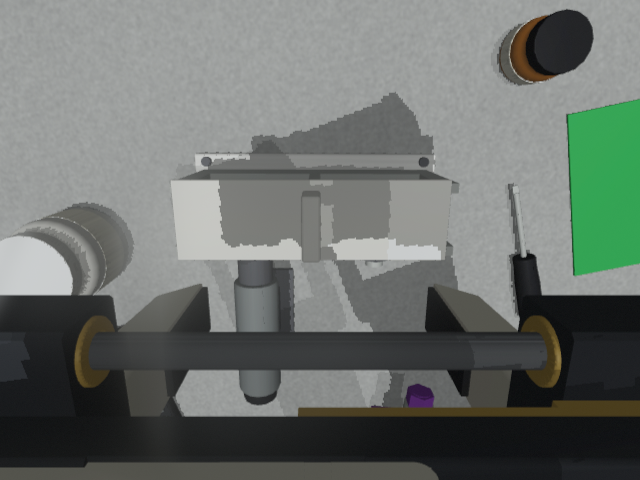

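Picture: white cover, knob centred at (311,228), grey runner meeting the bracket at its left part (258,270). Depth gives the knob as 14 x 50 mm with its top at 0.150, which matches the given sizes. Descending to grip it.

step_arm(steps=[{"x": 0.001, "y": -0.006, "z": 0.055, "rx": 0, "ry": 0, "rz": 0, "claw": 1}, {"x": 0.001, "y": -0.006, "z": 0.11, "rx": 0, "ry": 0, "rz": 0, "claw": 0.6}, {"x": 0.001, "y": -0.006, "z": 0.16, "rx": 0, "ry": 0, "rz": 0, "claw": 0.2}, {"x": 0.001, "y": -0.006, "z": 0.19, "rx": 0, "ry": 0, "rz": 0, "claw": 0.2}, {"x": 0.001, "y": -0.006, "z": 0.206, "rx": 0, "ry": 0, "rz": 0, "claw": 0.2}, {"x": 0.001, "y": -0.006, "z": 0.206, "rx": 0, "ry": 0, "rz": 0, "claw": 0.2}, {"x": 0.001, "y": -0.006, "z": 0.206, "rx": 0, "ry": 0, "rz": 0, "claw": -1}, {"x": 0.001, "y": -0.006, "z": 0.206, "rx": 0, "ry": 0, "rz": 0, "claw": -1}, {"x": 0.001, "y": -0.006, "z": 0.206, "rx": 0, "ry": 0, "rz": 0, "claw": -1}, {"x": 0.001, "y": -0.006, "z": 0.206, "rx": 0, "ry": 0, "rz": 0, "claw": -1}, {"x": 0.001, "y": -0.006, "z": 0.206, "rx": 0, "ry": 0, "rz": 0, "claw": -1}, {"x": 0.001, "y": -0.006, "z": 0.206, "rx": 0, "ry": 0, "rz": 0, "claw": -1}], squeeze=40)

```text
time: 4.07
tool_pos: [0.6029, 0.2111, 0.1451]
tool_rot: [-3.141, -0.001, -0.155]
contact_force: [0.2, 0.2, -0.2]
opening: 0.0228
grip_force: 0.0
```

step_arm(steps=[{"x": 0, "y": 0, "z": 0.001, "rx": 0, "ry": 0, "rz": 0, "claw": -1}, {"x": 0, "y": 0, "z": 0.001, "rx": 0, "ry": 0, "rz": 0, "claw": -1}, {"x": 0, "y": 0, "z": 0.001, "rx": 0, "ry": 0, "rz": 0, "claw": -1}, {"x": 0, "y": 0, "z": 0.001, "rx": 0, "ry": 0, "rz": 0, "claw": -1}, {"x": 0, "y": 0, "z": 0.001, "rx": 0, "ry": 0, "rz": 0, "claw": -1}, {"x": 0, "y": 0, "z": 0.001, "rx": 0, "ry": 0, "rz": 0, "claw": -1}])

```text
time: 4.57
tool_pos: [0.6028, 0.2111, 0.1439]
tool_rot: [-3.141, -0.0, -0.155]
contact_force: [-0.6, -0.5, 1.0]
opening: 0.0136
grip_force: 40.0
```

```bash
python3 -c "
from h import *
go(.602,.209,.24,-.155); go(.5645,-.195,.20,.0)"
```

```text
t 4.57 pos [0.6028 0.2111 0.1439] [-3.1415e+00 -3.0000e-04 -1.5500e-01] shift [-0.0006  0.0029 -0.1282] rot [-0.0002 -0.0004  0.    ] open 0.0136 grip 40.0 [-0.6 -0.5  1. ]
t 4.57 pos [0.6028 0.2111 0.1439] [-3.1415e+00 -3.0000e-04 -1.5500e-01] shift [ 0.0331  0.5429 -0.0749] rot [-1.000e-04 -4.000e-04 -1.973e-01] open 0.0136 grip 40.0 [-0.6 -0.5  1. ]
```

step_arm(steps=[{"x": 0, "y": 0, "z": -0.015, "rx": 0, "ry": 0, "rz": 0, "claw": -1}, {"x": 0, "y": 0, "z": -0.04, "rx": 0, "ry": 0, "rz": 0, "claw": -1}, {"x": 0, "y": 0, "z": -0.08, "rx": 0, "ry": 0, "rz": 0, "claw": -1}, {"x": 0, "y": 0, "z": -0.11, "rx": 0, "ry": 0, "rz": 0, "claw": -1}, {"x": 0.004, "y": 0.03, "z": -0.11, "rx": 0, "ry": 0, "rz": 0, "claw": -1}, {"x": 0.008, "y": 0.07, "z": -0.11, "rx": 0, "ry": 0, "rz": 0, "claw": -1}, {"x": 0.012, "y": 0.12, "z": -0.11, "rx": 0, "ry": 0, "rz": -0.05, "claw": -1}, {"x": 0.016, "y": 0.17, "z": -0.11, "rx": 0, "ry": 0, "rz": -0.1, "claw": -1}, {"x": 0.018, "y": 0.22, "z": -0.11, "rx": 0, "ry": 0, "rz": -0.15, "claw": -1}, {"x": 0.02, "y": 0.27, "z": -0.11, "rx": 0, "ry": 0, "rz": -0.19, "claw": -1}, {"x": 0.022, "y": 0.32, "z": -0.11, "rx": 0, "ry": 0, "rz": -0.197, "claw": -1}, {"x": 0.024, "y": 0.37, "z": -0.11, "rx": 0, "ry": 0, "rz": -0.197, "claw": -1}])

```text
time: 5.57
tool_pos: [0.5769, -0.0676, 0.2266]
tool_rot: [3.142, 0.0, 0.0]
contact_force: [1.2, 0.1, -1.7]
opening: 0.0136
grip_force: 40.0
```

```bash
python3 -c "
from h import *
go(.5645,-.195,.20,.0)"
```

```text
t 5.57 pos [ 0.5769 -0.0676  0.2266] [3.1415e+00 5.0000e-04 2.0000e-04] shift [-0.0166  0.1699  0.0354] rot [0.0001 0.0006 0.0002] open 0.0136 grip 40.0 [ 1.2  0.1 -1.7]
```

step_arm(steps=[{"x": -0.006, "y": 0.05, "z": 0, "rx": 0, "ry": 0, "rz": 0, "claw": -1}, {"x": -0.012, "y": 0.1, "z": 0, "rx": 0, "ry": 0, "rz": 0, "claw": -1}, {"x": -0.016, "y": 0.14, "z": 0.02, "rx": 0, "ry": 0, "rz": 0, "claw": -1}, {"x": -0.016, "y": 0.17, "z": 0.05, "rx": 0, "ry": 0, "rz": 0, "claw": -1}, {"x": -0.016, "y": 0.17, "z": 0.09, "rx": 0, "ry": 0, "rz": 0, "claw": -1}, {"x": -0.016, "y": 0.17, "z": 0.13, "rx": 0, "ry": 0, "rz": 0, "claw": -1}, {"x": -0.016, "y": 0.17, "z": 0.17, "rx": 0, "ry": 0, "rz": 0, "claw": -1}, {"x": -0.016, "y": 0.17, "z": 0.2, "rx": 0, "ry": 0, "rz": 0, "claw": -1}, {"x": -0.016, "y": 0.17, "z": 0.222, "rx": 0, "ry": 0, "rz": 0, "claw": -1}, {"x": -0.016, "y": 0.17, "z": 0.235, "rx": 0, "ry": 0, "rz": 0, "claw": -1}, {"x": -0.016, "y": 0.17, "z": 0.239, "rx": 0, "ry": 0, "rz": 0, "claw": -1}, {"x": -0.016, "y": 0.17, "z": 0.239, "rx": 0, "ry": 0, "rz": 0, "claw": -1}])

```text
time: 6.57
tool_pos: [0.5656, -0.1934, 0.0468]
tool_rot: [-3.141, 0.001, -0.0]
contact_force: [0.4, -0.2, -2.3]
opening: 0.0137
grip_force: 40.0
```

step_arm(steps=[{"x": 0, "y": 0, "z": 0.001, "rx": 0, "ry": 0, "rz": 0, "claw": -1}, {"x": 0, "y": 0, "z": 0.002, "rx": 0, "ry": 0, "rz": 0, "claw": -1}, {"x": 0, "y": 0, "z": 0.003, "rx": 0, "ry": 0, "rz": 0, "claw": -1}, {"x": 0, "y": 0, "z": 0.004, "rx": 0, "ry": 0, "rz": 0, "claw": -1}, {"x": 0, "y": 0, "z": 0.004, "rx": 0, "ry": 0, "rz": 0, "claw": -1}])

```text
time: 6.98
tool_pos: [0.5658, -0.1935, 0.0444]
tool_rot: [3.141, -0.001, -0.0]
contact_force: [0.5, 0.3, -2.9]
opening: 0.0137
grip_force: 40.0
```

step_arm(steps=[{"x": 0, "y": 0, "z": 0.0012, "rx": 0, "ry": 0, "rz": 0, "claw": -1}, {"x": 0, "y": 0, "z": 0.0012, "rx": 0, "ry": 0, "rz": 0, "claw": -1}, {"x": 0, "y": 0, "z": 0.0012, "rx": 0, "ry": 0, "rz": 0, "claw": -0.4}, {"x": 0, "y": 0, "z": 0.0012, "rx": 0, "ry": 0, "rz": 0, "claw": -0.2}, {"x": 0, "y": 0, "z": 0.0012, "rx": 0, "ry": 0, "rz": 0, "claw": 0}, {"x": 0, "y": 0, "z": 0.0012, "rx": 0, "ry": 0, "rz": 0, "claw": 0}, {"x": 0, "y": 0, "z": 0.0012, "rx": 0, "ry": 0, "rz": 0, "claw": 0}, {"x": 0, "y": 0, "z": 0.0012, "rx": 0, "ry": 0, "rz": 0, "claw": 0}])

```text
time: 7.65
tool_pos: [0.5657, -0.1934, 0.043]
tool_rot: [3.141, -0.0, -0.0]
contact_force: [0.5, -0.1, 0.5]
opening: 0.0448
grip_force: 0.0
```

step_arm(steps=[{"x": 0, "y": 0, "z": -0.03, "rx": 0, "ry": 0, "rz": 0, "claw": 0}, {"x": 0, "y": 0, "z": -0.07, "rx": 0, "ry": 0, "rz": 0, "claw": 0}, {"x": 0, "y": 0, "z": -0.12, "rx": 0, "ry": 0, "rz": 0, "claw": 0}, {"x": 0, "y": 0, "z": -0.17, "rx": 0, "ry": 0, "rz": 0, "claw": 0}, {"x": 0, "y": 0, "z": -0.22, "rx": 0, "ry": 0, "rz": 0, "claw": 0}, {"x": 0, "y": 0, "z": -0.26, "rx": 0, "ry": 0, "rz": 0, "claw": 0}, {"x": 0, "y": 0, "z": -0.26, "rx": 0, "ry": 0, "rz": 0, "claw": 0}])

```text
time: 8.23
tool_pos: [0.5682, -0.1945, 0.2456]
tool_rot: [3.136, -0.012, -0.0]
contact_force: [1.0, -0.1, 0.8]
opening: 0.0458
grip_force: 0.0
```

Run:
```python
from h import *
go(.606,.263,.24,-.153)
im,d=read_camera('top'); W=cloud('top',d); cv2.imwrite('pics/top2.png',im)
im,d=read_camera('side'); W2=cloud('side',d)
for n,W in (('top',W),('side',W2)):
  x,y,z=W[...,0],W[...,1],W[...,2]
  for lo,hi in ((.014,.03),(.04,.056)):
    m=(x>.49)&(x<.64)&(y>-.31)&(y<-.08)&(z>lo)&(z<hi)
    P=W[m]; 
    if len(P)>5: r=cv2.minAreaRect((P[:,:2]*1000).astype(np.float32)); print(n,np.round(r[0],1),np.round(r[1],1),round(r[2],2),len(P),np.median(P[:,2]).round(4))
```

```text
t 8.23 pos [ 0.5682 -0.1945  0.2456] [ 3.1359e+00 -1.1600e-02 -2.0000e-04] shift [ 0.0503 -0.6101  0.0046] rot [ 0.0061 -0.0153  0.1946] open 0.0458 grip 0.0 [ 1.  -0.1  0.8]
top [ 564.8 -193.1] [219.4  65.8] 89.92 1303 0.0193
top [ 567.9 -187.3] [ 2.3 13.3] 87.73 9 0.0468
side [ 564.5 -191.5] [ 72.6 223.2] 0.64 980 0.0181
side [ 565.  -188.3] [51.1 19.8] 7.17 91 0.0467
```

step_arm(steps=[{"x": 0.004, "y": -0.04, "z": 0, "rx": 0, "ry": 0, "rz": 0, "claw": 0}, {"x": 0.008, "y": -0.09, "z": 0, "rx": 0, "ry": 0, "rz": 0, "claw": 0}, {"x": 0.012, "y": -0.14, "z": 0, "rx": 0, "ry": 0, "rz": 0, "claw": 0}, {"x": 0.016, "y": -0.19, "z": 0, "rx": 0, "ry": 0, "rz": 0, "claw": 0}, {"x": 0.02, "y": -0.24, "z": 0, "rx": 0, "ry": 0, "rz": 0, "claw": 0}, {"x": 0.024, "y": -0.29, "z": 0, "rx": 0, "ry": 0, "rz": 0.05, "claw": 0}, {"x": 0.03, "y": -0.34, "z": 0, "rx": 0, "ry": 0, "rz": 0.1, "claw": 0}, {"x": 0.035, "y": -0.39, "z": 0, "rx": 0, "ry": 0, "rz": 0.15, "claw": 0}, {"x": 0.04, "y": -0.44, "z": 0, "rx": 0, "ry": 0, "rz": 0.195, "claw": 0}, {"x": 0.045, "y": -0.49, "z": 0, "rx": 0, "ry": 0, "rz": 0.195, "claw": 0}, {"x": 0.05, "y": -0.54, "z": 0, "rx": 0, "ry": 0, "rz": 0.195, "claw": 0}, {"x": 0.05, "y": -0.58, "z": 0, "rx": 0, "ry": 0, "rz": 0.195, "claw": 0}])

```text
time: 9.33
tool_pos: [0.6025, 0.2442, 0.2354]
tool_rot: [3.14, 0.004, -0.152]
contact_force: [0.8, -1.2, -0.5]
opening: 0.0458
grip_force: 0.0
```

```bash
python3 -c "
from h import *
go(.606,.263,.24,-.153)"
```

```text
t 9.33 pos [0.6025 0.2442 0.2354] [ 3.1404  0.0036 -0.1524] shift [ 0.0008 -0.0255 -0.0062] rot [0.0015 0.0046 0.0007] open 0.0458 grip 0.0 [ 0.8 -1.2 -0.5]
```

step_arm(steps=[{"x": 0.001, "y": -0.025, "z": -0.006, "rx": 0, "ry": 0, "rz": 0, "claw": 0}, {"x": 0.001, "y": -0.025, "z": -0.006, "rx": 0, "ry": 0, "rz": 0, "claw": 0}, {"x": 0.001, "y": -0.025, "z": -0.006, "rx": 0, "ry": 0, "rz": 0, "claw": 0}, {"x": 0.001, "y": -0.025, "z": -0.006, "rx": 0, "ry": 0, "rz": 0, "claw": 0}])

```text
time: 9.67
tool_pos: [0.6064, 0.2591, 0.2408]
tool_rot: [3.14, 0.003, -0.154]
contact_force: [0.8, -0.9, -0.2]
opening: 0.0459
grip_force: 0.0
```

Run:
```python
from h import *
T=T_tool(); im,d=read_camera('wrist'); cv2.imwrite('pics/w3.png',im); W=cloud('wrist',d,T); np.save('w3.npy',W)
print(T.round(4))
z=W[...,2]
for q in ('bolt_head','bolt','gap','bracket'):
    for r in nets.landmark_of('wrist',q)[:2]:
        a,b=np.round(r['pixel']).astype(int); print(q,round(r['conf'],2),(a,b), ray('wrist',*r['pixel'],{'gap':.115,'bracket':0}.get(q,.08),T).round(4), W[a,b].round(4) if 0<=a<480 and 0<=b<640 else '')
for r in nets.masks_of('wrist','bolt_head')[:2]:
    P=W[r['region']]; print(round(r['conf'],2),np.round(r['box']),np.nanmin(P,0).round(4),np.nanmedian(P,0).round(4),np.nanmax(P,0).round(4))
m=(z>.111)&(z<.119)
n,l,s,_=cv2.connectedComponentsWithStats(m.astype(np.uint8))
for i in range(1,n):
    if s[i,4]>150:
        P=W[l==i]; r=cv2.minAreaRect((P[:,:2]*1000).astype(np.float32)); print('top strip',s[i],np.round(r[0],1),np.round(r[1],1),round(r[2],2),np.median(P[:,2]).round(4))
```

```text
[[ 0.9882 -0.1532 -0.0028  0.6064]
 [-0.1532 -0.9882 -0.0015  0.2591]
 [-0.0026  0.0019 -1.      0.2408]
 [ 0.      0.      0.      1.    ]]
bolt_head 0.78 (np.int64(229), np.int64(309)) [0.6061 0.2649 0.08  ] [0.6088 0.264  0.0925]
bolt_head 0.15 (np.int64(222), np.int64(309)) [0.6112 0.2641 0.08  ] [0.6118 0.2637 0.083 ]Traceback (most recent call last):
  File "<stdin>", line 6, in <module>
ValueError: it knows: bolt_head, bracket, calculator, cover, gap, jar, mat, phone, runner, screwdriver, tight_bolt, tub
```

View pics/w3.png

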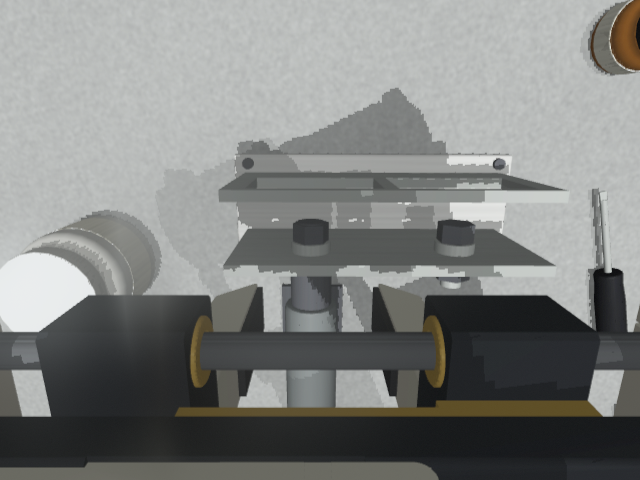

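Picture: the gap is open. There are two heads, at (311,235) in line with the grey runner below it and at (456,235) with the plain nut. The left one is the driven head. Next I measure the plate edges and check them against the network's point.

Run:
```python
from h import *
T=T_tool(); W=np.load('w3.npy'); z=W[...,2]
m=(z>.111)&(z<.119); m[285:]=False
n,l,s,_=cv2.connectedComponentsWithStats(m.astype(np.uint8))
for i in range(1,n):
    if s[i,4]>150:
        P=W[l==i]; r=cv2.minAreaRect((P[:,:2]*1000).astype(np.float32)); print('strip',s[i],np.round(r[0],1),np.round(r[1],1),round(r[2],2),np.median(P[:,2]).round(4))
yaw=-.153; c,sn=np.cos(yaw),np.sin(yaw)
reg=np.zeros_like(m); reg[215:258,285:335]=True
m2=reg&(z>.07)&(z<.105); im=cv2.imread('pics/w3.png'); dark=im.max(2)<90
Q=W[...,:2]-[.602,.2095]; bx=Q[...,0]*c+Q[...,1]*sn; by=-Q[...,0]*sn+Q[...,1]*c
k=m2&dark; print('dark',k.sum(),[np.percentile(a[k],[2,50,98]).round(4) for a in(bx,by,z)])
pl=(im.max(2)<130)&(z>.02)&(z<.11); pl[:235]=False; pl[262:]=False; pl[:,280:340]=False; pl[:,:250]=False; pl[:,420:]=False
print('backface bx',pl.sum(),np.percentile(bx[pl],[5,25,50,75,95]).round(4))
for q in ('bolt_head','gap','bracket','tight_bolt'):
    for r in nets.landmark_of('wrist',q)[:1]:
        p=ray('wrist',*r['pixel'],{'gap':.115,'bolt_head':.08}.get(q,0),T); print(q,round(r['conf'],2),np.round(r['pixel']),p.round(4))
```

```text
strip [ 218  189  352   14 4550] [627.8 204.1] [230.2   8.6] 81.11 0.1151
strip [ 223  263  334   14 4267] [576.4 212.3] [230.2   9.2] 81.11 0.115
dark 1000 [array([-0.0219, -0.0058,  0.0015]), array([0.0372, 0.0527, 0.0671]), array([0.0732, 0.0897, 0.0957])]
backface bx 2954 [-0.0221 -0.0219 -0.0218 -0.0216 -0.0213]
bolt_head 0.78 [229. 309.] [0.6065 0.2645 0.08  ]
gap 0.89 [234. 394.] [0.6024 0.2057 0.115 ]
bracket 0.91 [224. 366.] [0.5828 0.2136 0.    ]
tight_bolt 0.56 [224. 426.] [0.5739 0.1574 0.    ]
```

```bash
python3 -c "
from h import *
go(.6057,.2633,.081,-.156)"
```

```text
t 9.97 pos [0.607  0.2591 0.2426] [ 3.1414  0.     -0.1548] shift [-0.0026 -0.0053  0.2154] rot [0.0002 0.     0.0016] open 0.0463 grip 0.0 [-0.7 -1.   1. ]
```

First to just above the mouth of the gap, then a settle and a check.

step_arm(steps=[{"x": -0.0026, "y": -0.0053, "z": 0.04, "rx": 0, "ry": 0, "rz": 0.0016, "claw": 0.3}, {"x": -0.0026, "y": -0.0053, "z": 0.08, "rx": 0, "ry": 0, "rz": 0.0016, "claw": 0.3}, {"x": -0.0026, "y": -0.0053, "z": 0.11, "rx": 0, "ry": 0, "rz": 0.0016, "claw": 0.3}, {"x": -0.0026, "y": -0.0053, "z": 0.125, "rx": 0, "ry": 0, "rz": 0.0016, "claw": 0.3}, {"x": -0.0026, "y": -0.0053, "z": 0.125, "rx": 0, "ry": 0, "rz": 0.0016, "claw": 0.3}, {"x": -0.0026, "y": -0.0053, "z": 0.125, "rx": 0, "ry": 0, "rz": 0.0016, "claw": 0.3}, {"x": -0.0026, "y": -0.0053, "z": 0.125, "rx": 0, "ry": 0, "rz": 0.0016, "claw": 0.3}])

```text
time: 10.55
tool_pos: [0.6067, 0.2644, 0.1508]
tool_rot: [-3.14, -0.003, -0.155]
contact_force: [-0.1, -0.3, -0.2]
opening: 0.0603
grip_force: 0.0
```

Run:
```python
from h import *
go(.6057,.2633,.081,-.156)
T=T_tool(); im,d=read_camera('wrist'); W=cloud('wrist',d,T); z=W[...,2]; cv2.imwrite('pics/w4.png',im)
m=(z>.112)&(z<.118)&(W[...,0]>.55)&(W[...,0]<.66)
n,l,s,_=cv2.connectedComponentsWithStats(m.astype(np.uint8))
for i in range(1,n):
    if s[i,4]>300:
        P=W[l==i]; r=cv2.minAreaRect((P[:,:2]*1000).astype(np.float32)); print('strip',s[i],np.round(r[0],1),np.round(r[1],1),round(r[2],2))
```

```text
t 10.55 pos [0.6067 0.2644 0.1508] [-3.1402e+00 -3.1000e-03 -1.5500e-01] shift [-0.0013  0.0017  0.0931] rot [-0.0017 -0.0039  0.0013] open 0.0603 grip 0.0 [-0.1 -0.3 -0.2]
strip [ 183  218  457   21 8661] [630.  217.6] [203.4   8.8] 81.05
strip [ 248  323  140    9 1026] [588.  266.5] [66.7  3.6] 81.07
```

View pics/w4.png

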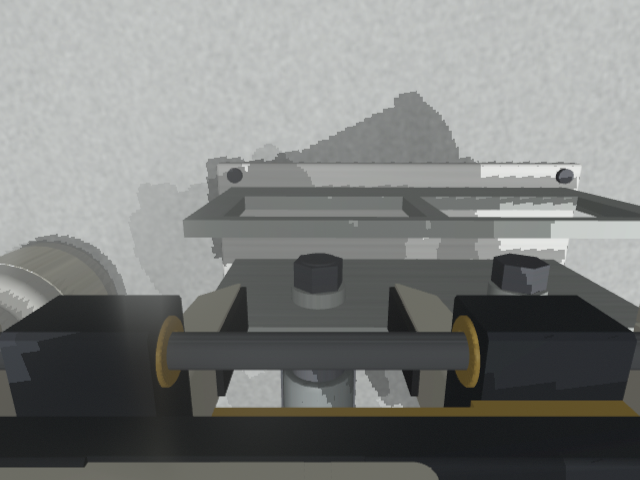

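Picture: the driven head at (318,273) stands between the open fingers, and the frame strip lies where predicted. Lowering into the gap.

step_arm(steps=[{"x": 0, "y": 0, "z": 0.015, "rx": 0, "ry": 0, "rz": 0, "claw": 0.3}, {"x": 0, "y": 0, "z": 0.03, "rx": 0, "ry": 0, "rz": 0, "claw": 0.3}, {"x": 0, "y": 0, "z": 0.045, "rx": 0, "ry": 0, "rz": 0, "claw": 0.3}, {"x": 0, "y": 0, "z": 0.06, "rx": 0, "ry": 0, "rz": 0, "claw": 0.3}, {"x": 0, "y": 0, "z": 0.072, "rx": 0, "ry": 0, "rz": 0, "claw": 0.3}, {"x": 0, "y": 0, "z": 0.082, "rx": 0, "ry": 0, "rz": 0, "claw": 0.3}, {"x": 0, "y": 0, "z": 0.09, "rx": 0, "ry": 0, "rz": 0, "claw": 0.3}, {"x": 0, "y": 0, "z": 0.09, "rx": 0, "ry": 0, "rz": 0, "claw": 0.3}, {"x": 0, "y": 0, "z": 0.09, "rx": 0, "ry": 0, "rz": 0, "claw": 0.3}])

```text
time: 11.35
tool_pos: [0.6055, 0.2643, 0.081]
tool_rot: [3.141, 0.0, -0.155]
contact_force: [-0.0, 0.2, -0.2]
opening: 0.0596
grip_force: 0.0
```

step_arm(steps=[{"x": 0, "y": 0, "z": 0, "rx": 0, "ry": 0, "rz": 0, "claw": -0.2}, {"x": 0, "y": 0, "z": 0, "rx": 0, "ry": 0, "rz": 0, "claw": -0.3}, {"x": 0, "y": 0, "z": 0, "rx": 0, "ry": 0, "rz": 0, "claw": -0.4}, {"x": 0, "y": 0, "z": 0, "rx": 0, "ry": 0, "rz": 0, "claw": -0.5}, {"x": 0, "y": 0, "z": 0, "rx": 0, "ry": 0, "rz": 0, "claw": -1}, {"x": 0, "y": 0, "z": 0, "rx": 0, "ry": 0, "rz": 0, "claw": -1}, {"x": 0, "y": 0, "z": 0, "rx": 0, "ry": 0, "rz": 0, "claw": -1}, {"x": 0, "y": 0, "z": 0, "rx": 0, "ry": 0, "rz": 0, "claw": -1}], squeeze=60)

```text
time: 12.02
tool_pos: [0.6062, 0.2642, 0.0817]
tool_rot: [-3.141, -0.002, -0.155]
contact_force: [3.5, 0.1, 0.8]
opening: 0.0236
grip_force: 60.6
```

step_arm(steps=[{"x": 0, "y": 0, "z": 0, "rx": 0, "ry": 0, "rz": 0, "claw": -1}, {"x": 0, "y": 0, "z": 0, "rx": 0, "ry": 0, "rz": 0, "claw": -1}, {"x": 0, "y": 0, "z": 0, "rx": 0, "ry": 0, "rz": 0, "claw": -1}, {"x": 0, "y": 0, "z": 0, "rx": 0, "ry": 0, "rz": 0, "claw": -1}, {"x": 0, "y": 0, "z": 0, "rx": 0, "ry": 0, "rz": 0, "claw": -1}, {"x": 0, "y": 0, "z": 0, "rx": 0, "ry": 0, "rz": 0, "claw": -1}, {"x": 0, "y": 0, "z": 0, "rx": 0, "ry": 0, "rz": 0, "claw": -1}, {"x": 0, "y": 0, "z": 0, "rx": 0, "ry": 0, "rz": 0, "claw": -1}, {"x": 0, "y": 0, "z": 0, "rx": 0, "ry": 0, "rz": 0, "claw": -1}, {"x": 0, "y": 0, "z": 0, "rx": 0, "ry": 0, "rz": 0, "claw": -1}, {"x": 0, "y": 0, "z": 0, "rx": 0, "ry": 0, "rz": 0, "claw": -1}, {"x": 0, "y": 0, "z": 0, "rx": 0, "ry": 0, "rz": 0, "claw": -1}])

```text
time: 13.02
tool_pos: [0.6062, 0.2642, 0.0817]
tool_rot: [-3.141, -0.002, -0.155]
contact_force: [5.5, -0.4, 1.7]
opening: 0.0239
grip_force: 60.9
```

step_arm(steps=[{"x": 0, "y": 0, "z": 0, "rx": 0, "ry": 0, "rz": 0, "claw": -1}, {"x": 0, "y": 0, "z": 0, "rx": 0, "ry": 0, "rz": 0, "claw": -1}, {"x": 0, "y": 0, "z": 0, "rx": 0, "ry": 0, "rz": 0, "claw": -1}, {"x": 0, "y": 0, "z": 0, "rx": 0, "ry": 0, "rz": 0, "claw": -1}, {"x": 0, "y": 0, "z": 0, "rx": 0, "ry": 0, "rz": 0, "claw": -1}, {"x": 0, "y": 0, "z": 0, "rx": 0, "ry": 0, "rz": 0, "claw": -1}, {"x": 0, "y": 0, "z": 0, "rx": 0, "ry": 0, "rz": 0, "claw": -1}, {"x": 0, "y": 0, "z": 0, "rx": 0, "ry": 0, "rz": 0, "claw": -1}, {"x": 0, "y": 0, "z": 0, "rx": 0, "ry": 0, "rz": 0, "claw": -1}, {"x": 0, "y": 0, "z": 0, "rx": 0, "ry": 0, "rz": 0, "claw": -1}, {"x": 0, "y": 0, "z": 0, "rx": 0, "ry": 0, "rz": 0, "claw": -1}, {"x": 0, "y": 0, "z": 0, "rx": 0, "ry": 0, "rz": 0, "claw": -1}])

```text
time: 14.02
tool_pos: [0.6062, 0.2642, 0.0817]
tool_rot: [-3.141, -0.002, -0.155]
contact_force: [4.8, -1.2, 1.4]
opening: 0.0237
grip_force: 60.9
```

Run:
```python
from h import *
s=robot.observe(); print(s['torque'].round(2),s['contact_force'].round(1))
im,d=read_camera('wrist'); cv2.imwrite('pics/w5.png',im)
```

```text
[ 0.15 -0.86 -0.07] [ 4.8 -1.2  1.4]
```

step_arm(steps=[{"x": 0, "y": 0, "z": 0, "rx": 0, "ry": 0, "rz": 0, "claw": -1}, {"x": 0, "y": 0, "z": 0, "rx": 0, "ry": 0, "rz": 0, "claw": -1}, {"x": 0, "y": 0, "z": 0, "rx": 0, "ry": 0, "rz": 0, "claw": -1}, {"x": 0, "y": 0, "z": 0, "rx": 0, "ry": 0, "rz": 0, "claw": -1}, {"x": 0, "y": 0, "z": 0, "rx": 0, "ry": 0, "rz": 0, "claw": -1}, {"x": 0, "y": 0, "z": 0, "rx": 0, "ry": 0, "rz": 0, "claw": -1}, {"x": 0, "y": 0, "z": 0, "rx": 0, "ry": 0, "rz": 0, "claw": -1}, {"x": 0, "y": 0, "z": 0, "rx": 0, "ry": 0, "rz": 0, "claw": -1}, {"x": 0, "y": 0, "z": 0, "rx": 0, "ry": 0, "rz": 0, "claw": -1}, {"x": 0, "y": 0, "z": 0, "rx": 0, "ry": 0, "rz": 0, "claw": -1}, {"x": 0, "y": 0, "z": 0, "rx": 0, "ry": 0, "rz": 0, "claw": -1}, {"x": 0, "y": 0, "z": 0, "rx": 0, "ry": 0, "rz": 0, "claw": -1}])

```text
time: 15.07
tool_pos: [0.6062, 0.2642, 0.0816]
tool_rot: [-3.141, -0.002, -0.155]
contact_force: [5.5, -1.1, 2.2]
opening: 0.0235
grip_force: 60.9
```

Run:
```python
from h import *
s=robot.observe(); print(s['torque'].round(2),s['contact_force'].round(1),s['opening'])
im,d=read_camera('wrist'); a=cv2.imread('pics/w5.png'); cv2.imwrite('pics/w6.png',cv2.resize(im[200:380,180:460],None,fx=2.5,fy=2.5))
print(cv2.absdiff(a,im)[200:330,230:400].mean())
```

```text
[ 0.12 -0.81 -0.06] [ 5.5 -1.1  2.2] 0.02346200141778298
0.39725490196078433
```

View pics/w6.png

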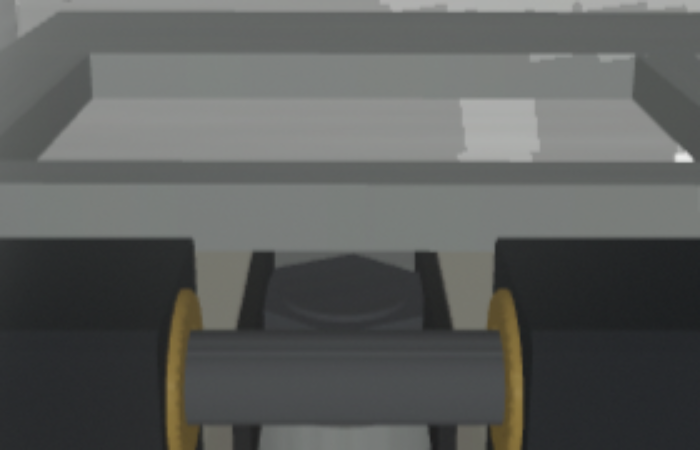

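Picture: the pads clamp the hexagon's side flats, its corner is up at about (350,255), and nothing moves between frames. I'll hold one more second, then hand in.

step_arm(steps=[{"x": 0, "y": 0, "z": 0, "rx": 0, "ry": 0, "rz": 0, "claw": -1}, {"x": 0, "y": 0, "z": 0, "rx": 0, "ry": 0, "rz": 0, "claw": -1}, {"x": 0, "y": 0, "z": 0, "rx": 0, "ry": 0, "rz": 0, "claw": -1}, {"x": 0, "y": 0, "z": 0, "rx": 0, "ry": 0, "rz": 0, "claw": -1}, {"x": 0, "y": 0, "z": 0, "rx": 0, "ry": 0, "rz": 0, "claw": -1}, {"x": 0, "y": 0, "z": 0, "rx": 0, "ry": 0, "rz": 0, "claw": -1}, {"x": 0, "y": 0, "z": 0, "rx": 0, "ry": 0, "rz": 0, "claw": -1}, {"x": 0, "y": 0, "z": 0, "rx": 0, "ry": 0, "rz": 0, "claw": -1}, {"x": 0, "y": 0, "z": 0, "rx": 0, "ry": 0, "rz": 0, "claw": -1}, {"x": 0, "y": 0, "z": 0, "rx": 0, "ry": 0, "rz": 0, "claw": -1}, {"x": 0, "y": 0, "z": 0, "rx": 0, "ry": 0, "rz": 0, "claw": -1}, {"x": 0, "y": 0, "z": 0, "rx": 0, "ry": 0, "rz": 0, "claw": -1}])

```text
time: 16.12
tool_pos: [0.6062, 0.2642, 0.0816]
tool_rot: [-3.141, -0.002, -0.155]
contact_force: [5.2, -1.3, 1.7]
opening: 0.0237
grip_force: 60.9
```

```bash
python3 -c "
from cell import robot
print(robot.hand_in())"
```

```text
the job is handed in; nothing more can be done
None
```

Handed in at about 16 s with no verdict returned: the cover lies flat about 2 mm from the mat's middle, and the driven bolt head is gripped at about 60 N with no turning seen for the last 3 to 4 s.

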